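Push two test plates out over the ends of the drying ledge

TASK

Two flat clay test plates lie on the wooden drying ledge, one near each end. Push each one outward along the ledge with the fingertips until the whole of its hanging hole stands clear of the end of the board, ready for a hook, while well over half of the plate still rests flat on the ledge. Do not lift the plates, and leave the wooden stamp that stands between them and the cup in front of the ledge where they are.

Things in the scene. Friction and masses are not known exactly. Their poses are not given: they have to be found in the camera images.
- ledge: low wooden drying ledge, fixed to the table, 92 mm deep and 400 mm long. Origin on the table under the middle of its channel; its y axis runs along the ledge (to the robot's left), x away from the robot, z up. The flat surface for the plates is 60 mm above the table: a channel 72 mm wide (local x -36 to +36 mm) and open at both ends (y = +200 and -200 mm), between a front lip 8 mm thick that rises 5 mm above that surface and a back fence 12 mm thick that rises 16 mm above it
- left_plate: terracotta test plate, 60 mm wide (x), 100 mm long (y), 8 mm thick, about 100 g, lying loose and flat in the channel near the left (+y) end of the ledge; it slides when pushed. Origin: centre of its underside. Its y axis points to the end with the hole, which is the outer end (left)
- right_plate: the same plate near the right (-y) end of the ledge. Origin: centre of its underside. Its y axis points to the end with the hole, which is again the outer end (right)
- left_plate_hole (a point): centre of the left plate's round hanging hole (12 mm across, through the plate), at its underside, 36 mm from the plate's centre and 14 mm from its outer edge
- right_plate_hole (a point): the same point of the right plate
- left_end (a point): middle of the left end of the ledge's channel, at surface height (60 mm above the table); the board ends here
- right_end (a point): middle of the right end of the ledge's channel, at surface height; the board ends here
- stamp: small turned wooden stamp, 28 mm across, 54 mm high, standing loose on the ledge between the two plates, at least 45 mm from either. Origin: centre of its underside
- cup: small glazed cup, 65 mm across, 43 mm high, standing on the table in front of the middle of the ledge. Origin: centre of its underside
There are look-alikes about, which are no part of the job. What is shaped like the left_plate but green is not meant.

How it is judged:
By the outcome, as a careful person would: the job done as asked, in the order asked, and still so for the second after the job is handed in, with the robot touching nothing.
It also fails if it takes over 42 s, if anything falls off the work surface, if the arm or the gripper's body presses on something with over 40 N, if the wrist force passes 120 N, or if a joint passes its speed limit or range.

ROBOT

A 6-joint arm with a two-finger parallel gripper is mounted at the origin on a cart in front of the work surface, level with it; the furniture and walls round the work are solid. World frame = base frame: x ahead of the robot, y to its left, z up, the work surface at z = 0. Lengths are in m, angles in rad, forces in N, time in s.
With the tool pointing down it reaches from about 0.375 to 0.9 m from the base axis. Payload 3.1 kg.
Tool frame: the origin (TCP) lies midway between the tips of the shut fingers; the grasp point (between the pads) lies 19 mm behind it; z points along the fingers, x is the direction in which the jaws open and shut, and the axes are right-handed (so a half turn about z gives the same grasp; the last joint's range is limited). The gripper opens to 87 mm and grips with 3 to 60 N. Pads are 19 mm wide; open, the fingers measure 117 mm over their backs; the gripper's body (75 mm by 190 mm) begins 51 mm behind the grasp point.
Start: joints at [1.165, 0.527, 1.433, -0, 1.181, -0.178], TCP at [0.141, 0.609, 0.223] pointing down, gripper open.
Joint ranges: [-3.08, 3.08], [-0.75, 2.2], [0.22, 2.44], [-1.43, 4.57], [0, 2.65], [-2.85, 2.85]. Speed limits (rad/s): [2.79, 2.79, 3.14, 3.14, 3.14, 3.14].

INTERFACE

Orientations are given as a unit quaternion [w, x, y, z].
In Python, from station import bot gives the robot as it stands.
- The arm moves only by the tool apply_moves, never from a script. Its argument "deltas" is a list of rows, each an object of numbers: "rx", "ry", "rz": the turn, a rotation vector about the world's x, y, z in units of pi rad (1.0 is pi rad); "x", "y", "z": the shift along the world's x, y, z in units of 20 cm (1.0 is 20 cm); "jaw": the opening, from 0 (shut) to 1 (fully open). In form: [{"rx": .., "ry": .., "rz": .., "x": .., "y": .., "z": .., "jaw": ..}, ...]. A call has 1 to 20 rows; each row is the pose to reach, as a shift and turn from the pose measured when the call began, turning the shorter way round; what a row does not reach only later rows make up. A row lasts 1/10 s, in which the tool goes at most 50 mm and 8.59 degrees, less where a joint would pass 70% of its speed; a pose out of reach is approached as far as the arm can. A call with a number of a shift or a turn outside -1 to 1 is refused whole. A call with a gripper value outside its range is refused whole. The fingers move at their own pace and stop on an object; the grip force is fixed at half the most. Time passes only in rows, so rows that repeat a pose let the fingers close. It gives the time, the measured TCP pose, the force and the opening at its end, in the units of the state.
- bot.state(): the state, without advancing time (a new reading comes with each control period).
- bot.grab_frame(name): name is "side" or "top" or "wrist"; returns a dict with "frame" (384x512x3 uint8, red, green, blue), "K" (3x3 intrinsics, pixels), "rvec" (rotation vector, rad) and "tvec" (3), from world to camera coordinates, as OpenCV has them. Camera axes: x right, y down, z forward; pixel columns grow to the right and rows downward; lengths in m; the calibration is good to about 2 mm. A picture is of the moment at which its call begins. There is no depth.
- bot.job_done(): hands the job in, once; it reports no verdict.
The state is a dict: "time_s": time; "joint_pos": joint angles; "joint_velocities": joint speeds; "joint_torque": joint torques, N m; "eef_pos": TCP position; "tool_rot": TCP orientation; "wrist_force": force on the tool from outside, world axes, zero at the start; "ft_torque": the same for the moment, N m; "gripper_width": finger opening in m.
Only numpy, scipy, OpenCV 4.12 (cv2) and the standard library are available. Lean on these libraries where they do the work, as an engineer would, in place of code of your own. Each camera call takes 0.05 s, during which the arm holds its last target.

## Working session

There is one attempt and no reset: what is moved stays moved. The work goes in short steps, Python scripts to look and compute and a tool call to move; the robot and the scene stay as the last step left them, time stands still between calls to the robot, and variables do not carry over. Pictures are saved under pics/ and viewed, and the job is handed in when it is done.

Besides the shell and the picture viewer there is one more tool, called after "Emit:" by a JSON object that holds its "name" and its "arguments". apply_moves: Moves the arm, as the interface text tells. Its arguments: {"type":"object","properties":{"deltas":{"type":"array","items":{"type":"object","properties":{"rx":{"type":"number"},"ry":{"type":"number"},"rz":{"type":"number"},"x":{"type":"number"},"y":{"type":"number"},"z":{"type":"number"},"jaw":{"type":"number"}}}}},"required":["deltas"]}

```bash
mkdir -p pics; cat > h.py <<'E'
import cv2,numpy as np,pickle
from station import bot
def grab(n,tag):
    f=bot.grab_frame(n); cv2.imwrite(f'pics/{tag}.png',f['frame'][:,:,::-1]); pickle.dump(f,open(f'pics/{tag}.pkl','wb')); return f
def load(tag): return pickle.load(open(f'pics/{tag}.pkl','rb'))
def ray(f,uv,z):
    R=cv2.Rodrigues(np.array(f['rvec'],float))[0];t=np.array(f['tvec'],float).reshape(3)
    p=cv2.undistortPoints(np.array([[uv]],float),np.array(f['K'],float),None)[0,0]
    d=R.T@np.array([p[0],p[1],1]);c=-R.T@t
    return c+d*(z-c[2])/d[2]
def proj(f,P): return cv2.projectPoints(np.array(P,float).reshape(-1,3),np.array(f['rvec'],float),np.array(f['tvec'],float),np.array(f['K'],float),None)[0][:,0]
E
python3 - <<'E'
from h import *
for n in('top','side'):
    f=grab(n,n+'0'); print(n,f['K'],f['rvec'],f['tvec'])
print(bot.state())
E
```

```text
top [[468.61467266   0.         266.46736991]
 [  0.         468.61467266 195.63249593]
 [  0.           0.           1.        ]] [ 2.18048045 -2.18850358  0.02630695] [-0.16258968  0.50942486  1.18350696]
side [[455.61056821   0.         252.28164688]
 [  0.         455.61056821 185.19955637]
 [  0.           0.           1.        ]] [ 2.08488572 -0.65633606  0.37183221] [-0.53148267  0.13381373  0.83599879]
{'time_s': 0.1, 'joint_pos': array([ 1.16450068e+00,  5.28362741e-01,  1.43374875e+00, -5.59977058e-06,
        1.18137354e+00, -1.78483887e-01]), 'joint_velocities': array([ 0.00073621, -0.00113325, -0.00245802,  0.00042861, -0.00043461,
        0.00022212]), 'joint_torque': array([-2.39205980e-05, -4.40988028e+01, -1.77150965e+01,  6.34813076e-02,
        5.33529266e-02, -4.52669224e-05]), 'eef_pos': array([0.14086112, 0.60826558, 0.22168398]), 'tool_rot': array([ 4.50092180e-04,  7.82893094e-01,  6.22155534e-01, -8.32286078e-04]), 'wrist_force': array([ 0.57913261,  0.3085925 , -0.77436324]), 'ft_torque': array([-0.00976227,  0.01733348, -0.03591667]), 'gripper_width': 0.08689089783465531}
```

View pics/top0.png

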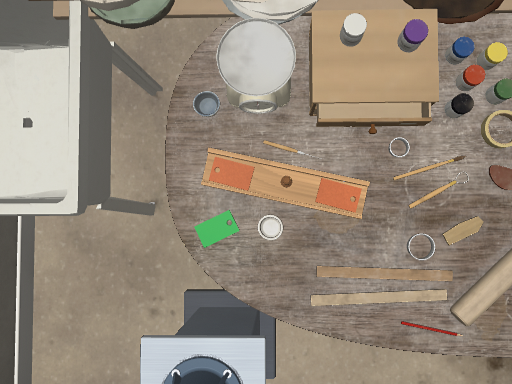

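View pics/side0.png

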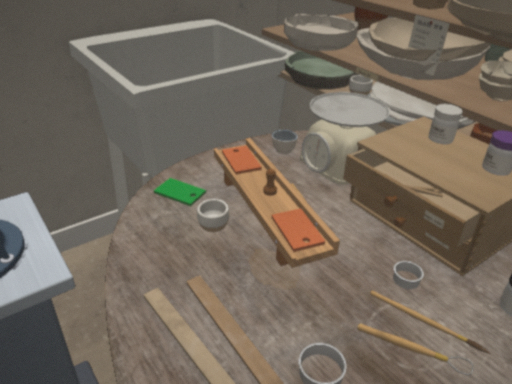

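The top view shows the orange plates at about (234,173) and (340,194), the stamp at (287,181), the cup at (270,227) and the green look-alike at (217,229), which lies on the table. In the side view the plates are at (241,159) and (298,229). The look-alike is the green plate, and the two orange plates in the channel are the right ones. Next I'll measure them and make a close crop.

```bash
python3 - <<'E'
from h import *
f=load('top0'); im=f['frame']
print('base',proj(f,[[0,0,0],[.14,.61,.22]]))
hsv=cv2.cvtColor(im,cv2.COLOR_RGB2HSV)
cv2.imwrite('pics/crop0.png',cv2.resize(im[135:250,180:390,::-1],None,fx=3.8,fy=3.8,interpolation=cv2.INTER_CUBIC))
m=((hsv[...,0]<12)&(hsv[...,1]>170)&(hsv[...,2]>120)).astype(np.uint8)
m[:140]=0;m[225:]=0
cs,_=cv2.findContours(m,cv2.RETR_EXTERNAL,cv2.CHAIN_APPROX_NONE)
for c in cs:
    if cv2.contourArea(c)<300: continue
    r=cv2.minAreaRect(c); P=np.array([ray(f,p,.068) for p in cv2.boxPoints(r)])
    print(r,'\n',P.round(4),'ctr',P.mean(0).round(4)); print(np.linalg.norm(P-np.roll(P,1,0),axis=1))
# ledge by wood hue
for p in [(207,150),(232,173),(365,190),(300,200),(220,180)]: print(p,hsv[p[1],p[0]])
E
```

```text
base [[ 202.08928716  397.34146056]
 [-103.5229515   367.46220921]]
(207, 150) [ 14  87 132]
(232, 173) [  9 152 199]
(365, 190) [ 16 113 196]
(300, 200) [ 16 112 194]
(220, 180) [  9 154 207]
```

View pics/crop0.png

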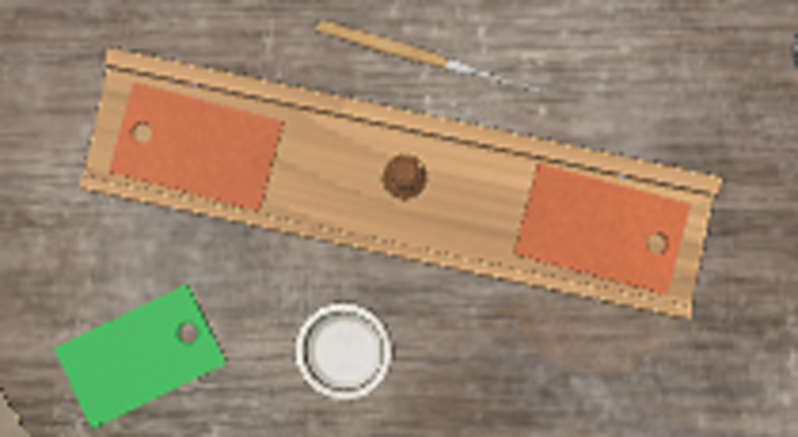

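The crop shows both orange plates in the channel with their holes at the outer ends: crop (142,132) on the left and (657,243) on the right. The green one is off the ledge, so the choice stands.

```bash
cat > meas.py <<'E'
from h import *
def plates(f,z=.068,roi=(140,225)):
    hsv=cv2.cvtColor(f['frame'],cv2.COLOR_RGB2HSV)
    m=((hsv[...,0]<=11)&(hsv[...,1]>135)&(hsv[...,2]>150)).astype(np.uint8)
    m[:roi[0]]=0;m[roi[1]:]=0;m[:,390:]=0
    out=[]
    cs,_=cv2.findContours(m,cv2.RETR_EXTERNAL,cv2.CHAIN_APPROX_NONE)
    for c in cs:
        if cv2.contourArea(c)<300: continue
        P=np.array([ray(f,p,z)[:2] for p in c[:,0]],dtype=np.float32)
        out.append(cv2.minAreaRect(P))
    return sorted(out,key=lambda r:-r[0][1]),m
E
python3 - <<'E'
from meas import *
f=load('top0'); hsv=cv2.cvtColor(f['frame'],cv2.COLOR_RGB2HSV)
R,m=plates(f)
for r in R: print(r)
w=((hsv[...,0]<=20)&(hsv[...,1]>88)&(hsv[...,2]>140)).astype(np.uint8)
w[:140]=0;w[225:]=0;w[:,:190]=0;w[:,385:]=0
w=cv2.morphologyEx(w,cv2.MORPH_OPEN,np.ones((5,5)))
w=cv2.morphologyEx(w,cv2.MORPH_CLOSE,np.ones((7,7)))
cs,_=cv2.findContours(w,cv2.RETR_EXTERNAL,cv2.CHAIN_APPROX_NONE)
c=max(cs,key=cv2.contourArea)
for z in(.06,.07): print(z,cv2.minAreaRect(np.array([ray(f,p,z)[:2] for p in c[:,0]],dtype=np.float32)))
P=np.array([ray(f,p,.06)[:2] for p in c[:,0]],dtype=np.float32)
print(cv2.boxPoints(cv2.minAreaRect(P)))
# points from crop
for n,u,z in [('LB',(107,50),.076),('LF',(82,187),.065),('RB',(720,180),.076),('RF',(691,318),.065),('holeL',(142,132),.068),('holeR',(657,243),.068),('stamp',(404,178),.11),('cup',(344,351),.043)]:
    print(n,ray(f,(u[0]/3.8+180-.5,u[1]/3.8+135-.5),z).round(4))
E
```

```text
((0.5614253878593445, -0.07989613711833954), (0.09978461265563965, 0.05992516130208969), 75.01325225830078)
((0.5075941681861877, -0.33898475766181946), (0.10013318061828613, 0.05995563045144081), 74.78385925292969)
0.06 ((0.531959056854248, -0.20783792436122894), (0.39872828125953674, 0.07975161820650101), 77.6628189086914)
0.07 ((0.5312452912330627, -0.20771664381027222), (0.39523845911026, 0.079053595662117), 77.6628189086914)
[[ 0.45040706 -0.39407814]
 [ 0.52831703 -0.4111182 ]
 [ 0.6135111  -0.02159771]
 [ 0.5356011  -0.00455764]]
LB [ 0.6228 -0.0236  0.076 ]
LF [ 0.536  -0.0061  0.065 ]
RB [ 0.5376 -0.4121  0.076 ]
RF [ 0.4507 -0.3947  0.065 ]
holeL [ 0.5709 -0.0451  0.068 ]
holeR [ 0.4983 -0.3733  0.068 ]
stamp [ 0.5372 -0.2122  0.11  ]
cup [ 0.43   -0.1738  0.043 ]
```

Ledge: centre about (0.535,-0.209), y axis tilted 12.4°, length 398 mm against 400 given. The plate sizes come out at 100x60 mm. In local coordinates the plate centres are at y = +131 and -133 mm, so each needs about 44 mm of push. I'm moving towards the left start point with the jaw axis across the ledge.

Emit:
{"name": "apply_moves", "arguments": {"deltas": [{"x": 0.13, "y": -0.24, "rz": -0.042}, {"x": 0.25, "y": -0.47, "rz": -0.083}, {"x": 0.38, "y": -0.71, "rz": -0.125}, {"x": 0.51, "y": -0.95, "rz": -0.166}, {"x": 0.51, "y": -0.95, "rz": -0.166}]}}

```text
invalid input at $.deltas[0]: expected keys rx, ry, rz, x, y, z, jaw
```

Emit:
{"name": "apply_moves", "arguments": {"deltas": [{"x": 0.13, "y": -0.24, "rz": -0.042}, {"x": 0.25, "y": -0.47, "rz": -0.083}, {"x": 0.38, "y": -0.71, "rz": -0.125}, {"x": 0.51, "y": -0.95, "rz": -0.166}, {"x": 0.51, "y": -0.95, "rz": -0.166}]}}

```text
invalid input at $.deltas[0]: expected keys rx, ry, rz, x, y, z, jaw
```

Emit:
{"name": "apply_moves", "arguments": {"deltas": [{"x": 0.13, "y": -0.24, "rz": -0.042, "jaw": 0.23}, {"x": 0.25, "y": -0.47, "rz": -0.083, "jaw": 0.23}, {"x": 0.38, "y": -0.71, "rz": -0.125, "jaw": 0.23}, {"x": 0.51, "y": -0.95, "rz": -0.165, "jaw": 0.23}, {"x": 0.51, "y": -0.95, "rz": -0.165, "jaw": 0.23}]}}

```text
invalid input at $.deltas[0]: expected keys rx, ry, rz, x, y, z, jaw
```

Emit:
{"name": "apply_moves", "arguments": {"deltas": [{"x": 0.13, "y": -0.24, "z": 0, "rx": 0, "ry": 0, "rz": -0.042, "jaw": 0.23}, {"x": 0.25, "y": -0.47, "z": 0, "rx": 0, "ry": 0, "rz": -0.083, "jaw": 0.23}, {"x": 0.38, "y": -0.71, "z": 0, "rx": 0, "ry": 0, "rz": -0.125, "jaw": 0.23}, {"x": 0.51, "y": -0.95, "z": 0, "rx": 0, "ry": 0, "rz": -0.166, "jaw": 0.23}, {"x": 0.51, "y": -0.95, "z": 0, "rx": 0, "ry": 0, "rz": -0.166, "jaw": 0.23}]}}

```text
time_s: 0.6
eef_pos: [0.2434, 0.4142, 0.2212]
tool_rot: [0.001, 0.918, 0.397, -0.002]
wrist_force: [-0.3, -0.0, 0.0]
gripper_width: 0.0546
```

Emit:
{"name": "apply_moves", "arguments": {"deltas": [{"x": 0.13, "y": -0.24, "z": 0, "rx": 0, "ry": 0, "rz": -0.042, "jaw": 0.23}, {"x": 0.25, "y": -0.47, "z": 0, "rx": 0, "ry": 0, "rz": -0.083, "jaw": 0.23}, {"x": 0.38, "y": -0.71, "z": 0, "rx": 0, "ry": 0, "rz": -0.125, "jaw": 0.23}, {"x": 0.51, "y": -0.95, "z": 0, "rx": 0, "ry": 0, "rz": -0.166, "jaw": 0.23}, {"x": 0.51, "y": -0.95, "z": 0, "rx": 0, "ry": 0, "rz": -0.166, "jaw": 0.23}]}}

```text
time_s: 1.1
eef_pos: [0.3469, 0.2211, 0.2212]
tool_rot: [0.001, 0.99, 0.144, -0.002]
wrist_force: [-0.2, 0.6, -0.3]
gripper_width: 0.0218
```

Emit:
{"name": "apply_moves", "arguments": {"deltas": [{"x": 0.13, "y": -0.24, "z": 0, "rx": 0, "ry": 0, "rz": -0.042, "jaw": 0.23}, {"x": 0.25, "y": -0.47, "z": 0, "rx": 0, "ry": 0, "rz": -0.083, "jaw": 0.23}, {"x": 0.38, "y": -0.71, "z": 0, "rx": 0, "ry": 0, "rz": -0.125, "jaw": 0.23}, {"x": 0.51, "y": -0.95, "z": 0, "rx": 0, "ry": 0, "rz": -0.165, "jaw": 0.23}, {"x": 0.51, "y": -0.95, "z": 0, "rx": 0, "ry": 0, "rz": -0.165, "jaw": 0.23}]}}

```text
time_s: 1.6
eef_pos: [0.4517, 0.0272, 0.2213]
tool_rot: [0.001, 0.993, -0.118, -0.001]
wrist_force: [-0.8, 0.3, 0.1]
gripper_width: 0.0202
```

Emit:
{"name": "apply_moves", "arguments": {"deltas": [{"x": 0.12, "y": -0.22, "z": 0, "rx": 0, "ry": 0, "rz": 0.006, "jaw": 0.23}, {"x": 0.24, "y": -0.44, "z": 0, "rx": 0, "ry": 0, "rz": 0.006, "jaw": 0.23}, {"x": 0.36, "y": -0.66, "z": 0, "rx": 0, "ry": 0, "rz": 0.006, "jaw": 0.23}, {"x": 0.48, "y": -0.887, "z": 0, "rx": 0, "ry": 0, "rz": 0.006, "jaw": 0.23}, {"x": 0.48, "y": -0.887, "z": -0.2, "rx": 0, "ry": 0, "rz": 0.006, "jaw": 0.23}, {"x": 0.48, "y": -0.887, "z": -0.4, "rx": 0, "ry": 0, "rz": 0.006, "jaw": 0.23}, {"x": 0.48, "y": -0.887, "z": -0.6, "rx": 0, "ry": 0, "rz": 0.006, "jaw": 0.23}, {"x": 0.48, "y": -0.887, "z": -0.6, "rx": 0, "ry": 0, "rz": 0.006, "jaw": 0.23}, {"x": 0.48, "y": -0.887, "z": -0.6, "rx": 0, "ry": 0, "rz": 0.006, "jaw": 0.23}]}}

```text
time_s: 2.5
eef_pos: [0.5474, -0.15, 0.101]
tool_rot: [0.001, 0.994, -0.108, -0.002]
wrist_force: [0.9, 0.0, -0.1]
gripper_width: 0.02
```

```bash
python3 - <<'E'
from h import *
a=grab('top','t1')['frame'];b=grab('side','s1')['frame'];c=grab('wrist','w1')['frame']
A=cv2.resize(a[120:250,170:390],(440,260));B=cv2.resize(b[110:290,140:360],(352,288));
o=np.zeros((560,800,3),np.uint8);o[:260,:440]=A;o[:288,445:797]=B;o[290:560,0:360]=cv2.resize(c,(360,270));cv2.imwrite('pics/m1.png',o[:,:,::-1])
E
```

```text
(no output)
```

View pics/m1.png

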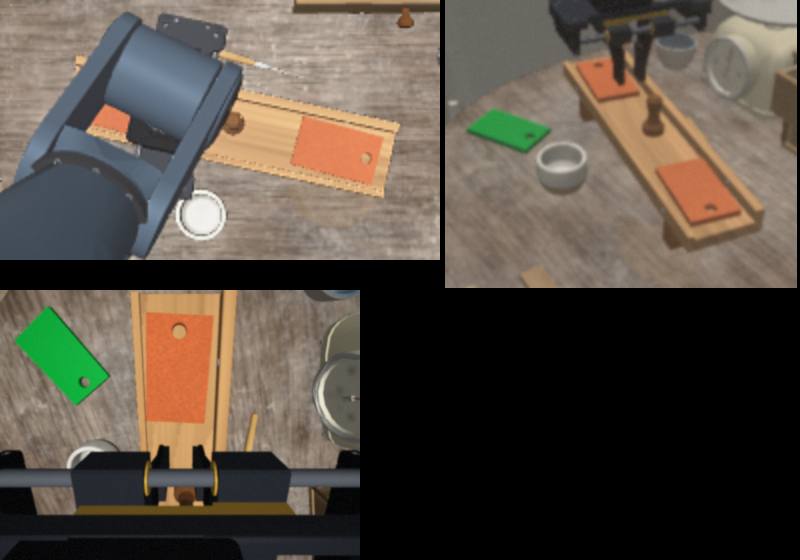

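The fingers hang between the left plate and the stamp and are lined up with the channel. The wrist view shows the plate slightly yawed, with its hole at about (179,331) in the mosaic. Next I lower to just above the surface.

Emit:
{"name": "apply_moves", "arguments": {"deltas": [{"x": 0, "y": 0, "z": -0.08, "rx": 0, "ry": 0, "rz": 0, "jaw": 0.23}, {"x": 0, "y": 0, "z": -0.14, "rx": 0, "ry": 0, "rz": 0, "jaw": 0.23}, {"x": 0, "y": 0, "z": -0.17, "rx": 0, "ry": 0, "rz": 0, "jaw": 0.23}, {"x": 0, "y": 0, "z": -0.19, "rx": 0, "ry": 0, "rz": 0, "jaw": 0.23}, {"x": 0, "y": 0, "z": -0.19, "rx": 0, "ry": 0, "rz": 0, "jaw": 0.23}]}}

```text
time_s: 3.15
eef_pos: [0.5492, -0.1507, 0.0654]
tool_rot: [0.002, 0.994, -0.108, 0.001]
wrist_force: [0.1, 1.0, 0.8]
gripper_width: 0.0199
```

Emit:
{"name": "apply_moves", "arguments": {"deltas": [{"x": 0, "y": 0, "z": -0.01, "rx": 0, "ry": 0, "rz": 0, "jaw": 0.23}, {"x": 0, "y": 0, "z": -0.01, "rx": 0, "ry": 0, "rz": 0, "jaw": 0.23}]}}

```text
time_s: 3.35
eef_pos: [0.5493, -0.1507, 0.0635]
tool_rot: [0.002, 0.994, -0.108, 0.001]
wrist_force: [0.1, -0.4, -0.4]
gripper_width: 0.0199
```

```bash
python3 - <<'E'
from h import *
for i in range(2):
    s=bot.state();print(s['time_s'],s['eef_pos'],s['wrist_force'],s['tool_rot'])
c=grab('wrist','w2')
s=bot.state();print(s['time_s'],s['eef_pos'],s['wrist_force'],s['tool_rot'])
E
```

```text
3.35 [ 0.54925512 -0.1507121   0.06345101] [ 0.08628027 -0.3583236  -0.40409113] [ 1.90999176e-03  9.94158366e-01 -1.07910879e-01  8.58252592e-04]
3.35 [ 0.54925512 -0.1507121   0.06345101] [ 0.08628027 -0.3583236  -0.40409113] [ 1.90999176e-03  9.94158366e-01 -1.07910879e-01  8.58252592e-04]
3.4 [ 0.54930611 -0.15072987  0.06352435] [-0.20906894  0.59905801  0.52851866] [ 1.92747559e-03  9.94158551e-01 -1.07908353e-01  9.20188507e-04]
```

View pics/w2.png

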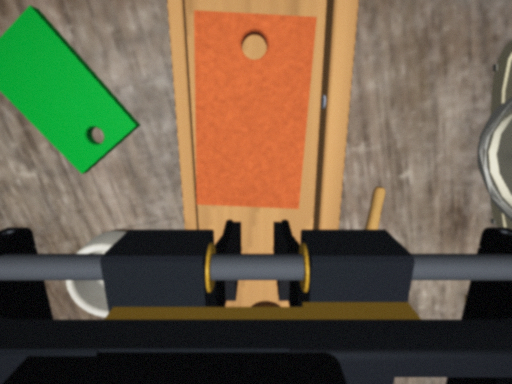

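The wrist view has both fingertips, at (232,232) and (282,232), just short of the plate's inner edge at row 207. I push 50 mm along the ledge and then look.

Emit:
{"name": "apply_moves", "arguments": {"deltas": [{"x": 0.005, "y": 0.024, "z": 0, "rx": 0, "ry": 0, "rz": 0, "jaw": 0.23}, {"x": 0.009, "y": 0.043, "z": 0, "rx": 0, "ry": 0, "rz": 0, "jaw": 0.23}, {"x": 0.013, "y": 0.061, "z": 0, "rx": 0, "ry": 0, "rz": 0, "jaw": 0.23}, {"x": 0.018, "y": 0.081, "z": 0, "rx": 0, "ry": 0, "rz": 0, "jaw": 0.23}, {"x": 0.022, "y": 0.102, "z": 0, "rx": 0, "ry": 0, "rz": 0, "jaw": 0.23}, {"x": 0.027, "y": 0.122, "z": 0, "rx": 0, "ry": 0, "rz": 0, "jaw": 0.23}, {"x": 0.031, "y": 0.142, "z": 0, "rx": 0, "ry": 0, "rz": 0, "jaw": 0.23}, {"x": 0.036, "y": 0.163, "z": 0, "rx": 0, "ry": 0, "rz": 0, "jaw": 0.23}, {"x": 0.04, "y": 0.183, "z": 0, "rx": 0, "ry": 0, "rz": 0, "jaw": 0.23}, {"x": 0.045, "y": 0.204, "z": 0, "rx": 0, "ry": 0, "rz": 0, "jaw": 0.23}, {"x": 0.049, "y": 0.224, "z": 0, "rx": 0, "ry": 0, "rz": 0, "jaw": 0.23}, {"x": 0.053, "y": 0.244, "z": 0, "rx": 0, "ry": 0, "rz": 0, "jaw": 0.23}, {"x": 0.053, "y": 0.244, "z": 0, "rx": 0, "ry": 0, "rz": 0, "jaw": 0.23}]}}

```text
time_s: 4.7
eef_pos: [0.5598, -0.1011, 0.0634]
tool_rot: [0.002, 0.994, -0.108, 0.001]
wrist_force: [-0.1, -0.3, -0.6]
gripper_width: 0.02
```

```bash
python3 - <<'E'
from h import *
c=grab('wrist','w3')
s=grab('side','s3')
s=bot.state();print(s['time_s'],s['eef_pos'],s['wrist_force'])
E
```

```text
4.8 [ 0.55969681 -0.1014952   0.06334235] [ 0.68185683  0.31128904 -0.93451561]
```

View pics/w3.png

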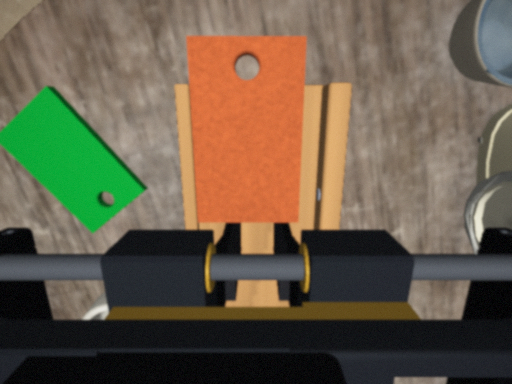

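View pics/s3.png

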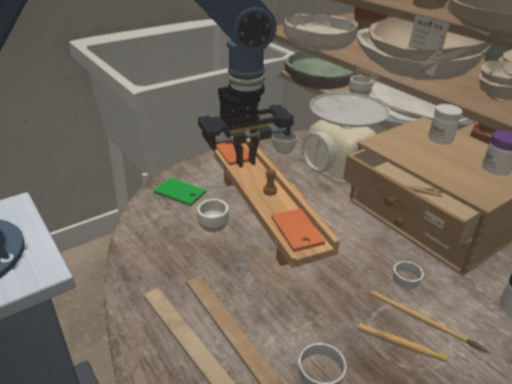

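The plate slid straight. In the wrist view the hole is at (247,67) and the board ends at rows 84-86. I measure the overhang with rays.

```bash
python3 - <<'E'
from h import *
f=load('w3')
u=np.array([.2142,.9768]);C=np.array([.5348,-.2087])
hsv=cv2.cvtColor(f['frame'],cv2.COLOR_RGB2HSV)
m=((hsv[...,0]<=11)&(hsv[...,1]>135)&(hsv[...,2]>100)).astype(np.uint8);m[:,:170]=0;m[:,320:]=0;m[225:]=0
cs,h=cv2.findContours(m,cv2.RETR_CCOMP,cv2.CHAIN_APPROX_NONE)
for c in cs:
    if cv2.contourArea(c)<100: continue
    L=np.array([(ray(f,p,.068)[:2]-C)@u for p in c[:,0]]);print(cv2.contourArea(c),cv2.boundingRect(c),L.min(),L.max(),L.mean())
for p,z in [((182,85),.065),((315,85),.06),((343,84),.076),((311,85.5),.06)]: print(p,(ray(f,p,z)[:2]-C)@u)
cv2.imwrite('pics/w3c.png',cv2.resize(f['frame'][20:120,160:370,::-1],None,fx=3.8,fy=3.8))
E
```

```text
20232.0 (187, 36, 120, 188) 0.12136332490607758 0.22219620223479142 0.17579825007432928
549.0 (234, 53, 27, 28) 0.20161021124885364 0.21442705220964745 0.20787860915855916
(182, 85) 0.1993699715678879
(315, 85) 0.19974999070354205
(343, 84) 0.19907775073569814
(311, 85.5) 0.19949107402725053
```

View pics/w3c.png

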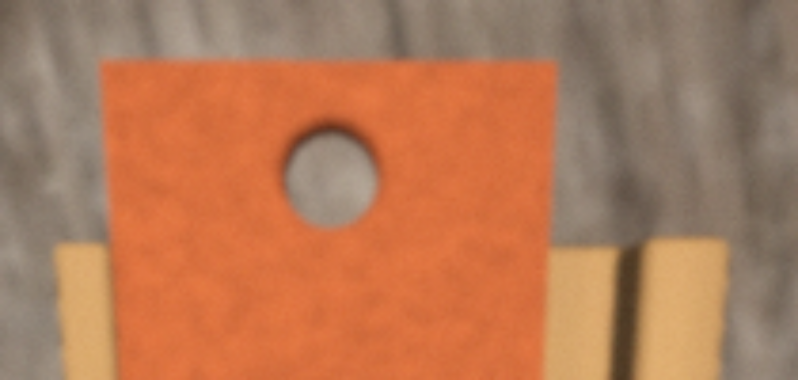

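The hole is 2-3 mm clear now. I push 5 mm further for margin, which will leave about 73 % of the plate supported.

Emit:
{"name": "apply_moves", "arguments": {"deltas": [{"x": 0.002, "y": 0.009, "z": 0, "rx": 0, "ry": 0, "rz": 0, "jaw": 0.23}, {"x": 0.004, "y": 0.018, "z": 0, "rx": 0, "ry": 0, "rz": 0, "jaw": 0.23}, {"x": 0.0055, "y": 0.025, "z": 0, "rx": 0, "ry": 0, "rz": 0, "jaw": 0.23}, {"x": 0.0055, "y": 0.025, "z": 0, "rx": 0, "ry": 0, "rz": 0, "jaw": 0.23}, {"x": 0.0055, "y": 0.025, "z": 0, "rx": 0, "ry": 0, "rz": 0, "jaw": 0.23}]}}

```text
time_s: 5.3
eef_pos: [0.5608, -0.0963, 0.0633]
tool_rot: [0.002, 0.994, -0.108, 0.001]
wrist_force: [0.5, -0.1, 1.2]
gripper_width: 0.0202
```

Emit:
{"name": "apply_moves", "arguments": {"deltas": [{"x": -0.008, "y": -0.036, "z": 0, "rx": 0, "ry": 0, "rz": 0, "jaw": 0.23}, {"x": -0.016, "y": -0.073, "z": 0, "rx": 0, "ry": 0, "rz": 0, "jaw": 0.23}, {"x": -0.016, "y": -0.073, "z": 0.1, "rx": 0, "ry": 0, "rz": 0, "jaw": 0.23}, {"x": -0.016, "y": -0.073, "z": 0.3, "rx": 0, "ry": 0, "rz": 0, "jaw": 0.23}, {"x": -0.016, "y": -0.073, "z": 0.5, "rx": 0, "ry": 0, "rz": 0, "jaw": 0.23}, {"x": -0.016, "y": -0.073, "z": 0.6, "rx": 0, "ry": 0, "rz": 0, "jaw": 0.23}, {"x": -0.016, "y": -0.073, "z": 0.6, "rx": 0, "ry": 0, "rz": 0, "jaw": 0.23}]}}

```text
time_s: 6.0
eef_pos: [0.5597, -0.1125, 0.1869]
tool_rot: [0.003, 0.994, -0.108, 0.004]
wrist_force: [-0.2, -0.3, 0.6]
gripper_width: 0.0202
```

```bash
python3 - <<'E'
from h import *
f=grab('wrist','w4')
u=np.array([.2142,.9768]);C=np.array([.5348,-.2087])
hsv=cv2.cvtColor(f['frame'],cv2.COLOR_RGB2HSV)
m=((hsv[...,0]<=11)&(hsv[...,1]>135)&(hsv[...,2]>100)).astype(np.uint8);m[:,:170]=0;m[:,340:]=0;m[225:]=0
cs,h=cv2.findContours(m,cv2.RETR_CCOMP,cv2.CHAIN_APPROX_NONE)
for c in cs:
    if cv2.contourArea(c)<60: continue
    L=np.array([(ray(f,p,.068)[:2]-C)@u for p in c[:,0]]);print(cv2.contourArea(c),cv2.boundingRect(c),L.min(),L.max(),L.mean())
s=bot.state();print(s['time_s'],s['eef_pos'],s['wrist_force'])
E
```

```text
6707.5 (214, 49, 67, 111) 0.1270866353704143 0.22709061681557577 0.17896362611756667
186.5 (239, 58, 17, 17) 0.20615512258388055 0.2196578416458111 0.2124028437245636
6.05 [ 0.55828622 -0.11193054  0.18478407] [ 0.00644307  0.03053031 -0.51352917]
```

View pics/w4.png

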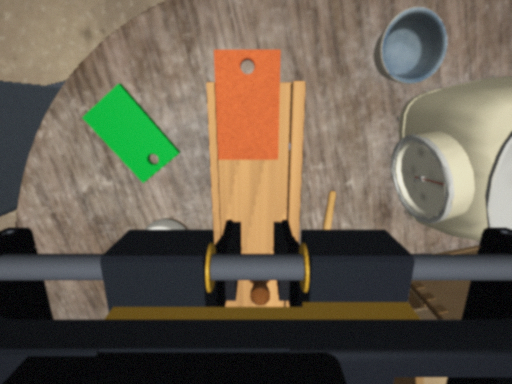

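The left plate is done: its outer edge is at 227 mm, the hole's inner edge at 206-207 mm, and the board ends at 200 mm. I go over the stamp to the right side.

Emit:
{"name": "apply_moves", "arguments": {"deltas": [{"x": -0.046, "y": -0.196, "z": 0, "rx": 0, "ry": 0, "rz": 0, "jaw": 0.23}, {"x": -0.092, "y": -0.392, "z": 0, "rx": 0, "ry": 0, "rz": 0, "jaw": 0.23}, {"x": -0.138, "y": -0.588, "z": 0, "rx": 0, "ry": 0, "rz": 0, "jaw": 0.23}, {"x": -0.184, "y": -0.784, "z": 0, "rx": 0, "ry": 0, "rz": 0, "jaw": 0.23}, {"x": -0.184, "y": -0.784, "z": 0, "rx": 0, "ry": 0, "rz": 0, "jaw": 0.23}, {"x": -0.184, "y": -0.784, "z": -0.1, "rx": 0, "ry": 0, "rz": 0, "jaw": 0.23}, {"x": -0.184, "y": -0.784, "z": -0.25, "rx": 0, "ry": 0, "rz": 0, "jaw": 0.23}, {"x": -0.184, "y": -0.784, "z": -0.4, "rx": 0, "ry": 0, "rz": 0, "jaw": 0.23}, {"x": -0.184, "y": -0.784, "z": -0.4, "rx": 0, "ry": 0, "rz": 0, "jaw": 0.23}, {"x": -0.184, "y": -0.784, "z": -0.4, "rx": 0, "ry": 0, "rz": 0, "jaw": 0.23}]}}

```text
time_s: 7.05
eef_pos: [0.5207, -0.2678, 0.1036]
tool_rot: [0.001, 0.994, -0.108, 0.001]
wrist_force: [-0.8, 0.2, 0.4]
gripper_width: 0.0201
```

```bash
python3 - <<'E'
from h import *
a=grab('top','t5')['frame'];b=grab('side','s5')['frame'];s=bot.state();print(s['time_s'],s['eef_pos'],s['wrist_force'],s['tool_rot'])
o=np.zeros((560,800,3),np.uint8);o[:260,:440]=cv2.resize(a[120:250,170:390],(440,260));o[:288,445:797]=cv2.resize(b[110:290,140:360],(352,288));cv2.imwrite('pics/m5.png',o[:290,:,::-1])
E
```

```text
7.15 [ 0.52216575 -0.26896096  0.1056497 ] [ 0.5079667  -0.26447452  0.03334267] [ 0.00252755  0.99413287 -0.10809376  0.00303114]
```

View pics/m5.png

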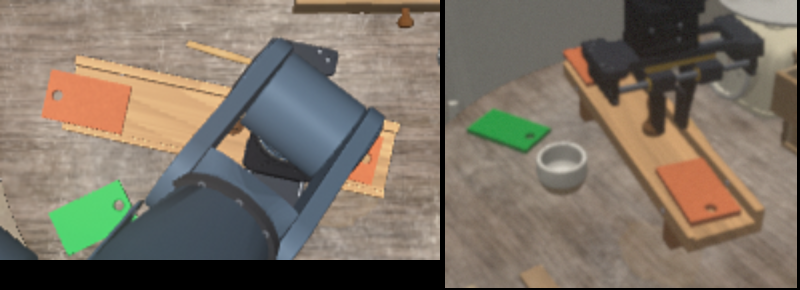

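The fingers are clear of the stamp, which is behind them at (651,125), and of the right plate. I lower.

Emit:
{"name": "apply_moves", "arguments": {"deltas": [{"x": 0, "y": 0, "z": -0.08, "rx": 0, "ry": 0, "rz": 0, "jaw": 0.23}, {"x": 0, "y": 0, "z": -0.15, "rx": 0, "ry": 0, "rz": 0, "jaw": 0.23}, {"x": 0, "y": 0, "z": -0.19, "rx": 0, "ry": 0, "rz": 0, "jaw": 0.23}, {"x": 0, "y": 0, "z": -0.205, "rx": 0, "ry": 0, "rz": 0, "jaw": 0.23}, {"x": 0, "y": 0, "z": -0.205, "rx": 0, "ry": 0, "rz": 0, "jaw": 0.23}, {"x": 0, "y": 0, "z": -0.205, "rx": 0, "ry": 0, "rz": 0, "jaw": 0.23}]}}

```text
time_s: 7.75
eef_pos: [0.5224, -0.2692, 0.065]
tool_rot: [0.003, 0.994, -0.108, 0.003]
wrist_force: [-0.5, -0.0, 0.4]
gripper_width: 0.0199
```

```bash
python3 - <<'E'
from h import *
b=grab('side','s6');s=bot.state();print(s['time_s'],s['eef_pos'],s['wrist_force'],s['tool_rot'])
cv2.imwrite('pics/m6.png',cv2.resize(b['frame'][140:280,200:350,::-1],None,fx=4,fy=4))
u=np.array([.2142,.9768]);v=np.array([u[1],-u[0]]);C=np.array([.5348,-.2087]);d=s['eef_pos'][:2]-C;print(d@v,d@u)
E
```

```text
7.8 [ 0.5224897  -0.26920894  0.06507494] [-0.88906355  0.41526274 -0.22114942] [ 0.00275871  0.99413078 -0.10809588  0.00341456]
0.0009363100579225618 -0.061741998104758375
```

View pics/m6.png

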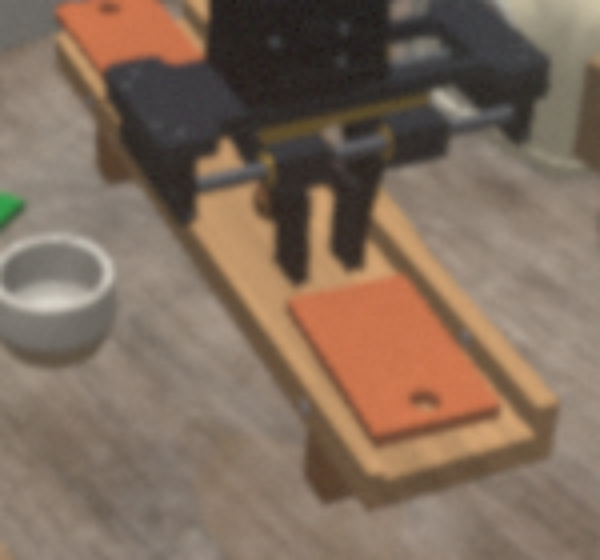

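The fingertips are in the channel just behind the plate, which is still untouched with its hole at (425,400). I lower 1.5 mm and push about 51 mm.

Emit:
{"name": "apply_moves", "arguments": {"deltas": [{"x": 0, "y": 0, "z": -0.008, "rx": 0, "ry": 0, "rz": 0, "jaw": 0.23}, {"x": -0.005, "y": -0.024, "z": -0.008, "rx": 0, "ry": 0, "rz": 0, "jaw": 0.23}, {"x": -0.009, "y": -0.043, "z": -0.008, "rx": 0, "ry": 0, "rz": 0, "jaw": 0.23}, {"x": -0.013, "y": -0.061, "z": -0.008, "rx": 0, "ry": 0, "rz": 0, "jaw": 0.23}, {"x": -0.018, "y": -0.081, "z": -0.008, "rx": 0, "ry": 0, "rz": 0, "jaw": 0.23}, {"x": -0.022, "y": -0.102, "z": -0.008, "rx": 0, "ry": 0, "rz": 0, "jaw": 0.23}, {"x": -0.027, "y": -0.122, "z": -0.008, "rx": 0, "ry": 0, "rz": 0, "jaw": 0.23}, {"x": -0.031, "y": -0.142, "z": -0.008, "rx": 0, "ry": 0, "rz": 0, "jaw": 0.23}, {"x": -0.036, "y": -0.163, "z": -0.008, "rx": 0, "ry": 0, "rz": 0, "jaw": 0.23}, {"x": -0.04, "y": -0.183, "z": -0.008, "rx": 0, "ry": 0, "rz": 0, "jaw": 0.23}, {"x": -0.045, "y": -0.204, "z": -0.008, "rx": 0, "ry": 0, "rz": 0, "jaw": 0.23}, {"x": -0.05, "y": -0.228, "z": -0.008, "rx": 0, "ry": 0, "rz": 0, "jaw": 0.23}, {"x": -0.055, "y": -0.249, "z": -0.008, "rx": 0, "ry": 0, "rz": 0, "jaw": 0.23}, {"x": -0.055, "y": -0.249, "z": -0.008, "rx": 0, "ry": 0, "rz": 0, "jaw": 0.23}]}}

```text
time_s: 9.2
eef_pos: [0.5115, -0.32, 0.0635]
tool_rot: [0.003, 0.994, -0.108, 0.004]
wrist_force: [0.4, 0.4, -0.3]
gripper_width: 0.0202
```

```bash
python3 - <<'E'
from h import *
f=grab('side','s7');s=bot.state();print(s['time_s'],s['eef_pos'],s['wrist_force'])
cv2.imwrite('pics/m7.png',cv2.resize(f['frame'][140:280,200:350,::-1],None,fx=4,fy=4))
u=np.array([.2142,.9768]);v=np.array([u[1],-u[0]]);C=np.array([.5348,-.2087]);d=s['eef_pos'][:2]-C;print(d@v,d@u)
hsv=cv2.cvtColor(f['frame'],cv2.COLOR_RGB2HSV)
m=((hsv[...,0]<=11)&(hsv[...,1]>135)&(hsv[...,2]>100)).astype(np.uint8);m[:195]=0;m[:,350:]=0;m[275:]=0
cs,h=cv2.findContours(m,cv2.RETR_CCOMP,cv2.CHAIN_APPROX_NONE)
for c in cs:
    if cv2.contourArea(c)<15: continue
    L=np.array([(ray(f,p,.068)[:2]-C)@u for p in c[:,0]]);print(cv2.contourArea(c),cv2.boundingRect(c),L.min(),L.max(),L.mean())
E
```

```text
9.25 [ 0.51145631 -0.31958289  0.06348259] [0.32546735 0.2615539  0.93992956]
0.0009489956168908457 -0.1133106253074537
1372.5 (282, 220, 57, 46) -0.2273273243499755 -0.12221817668088926 -0.17709702097631017
15.0 (317, 253, 7, 5) -0.21754595703251467 -0.20841768472292932 -0.21285759195059065
```

View pics/m7.png

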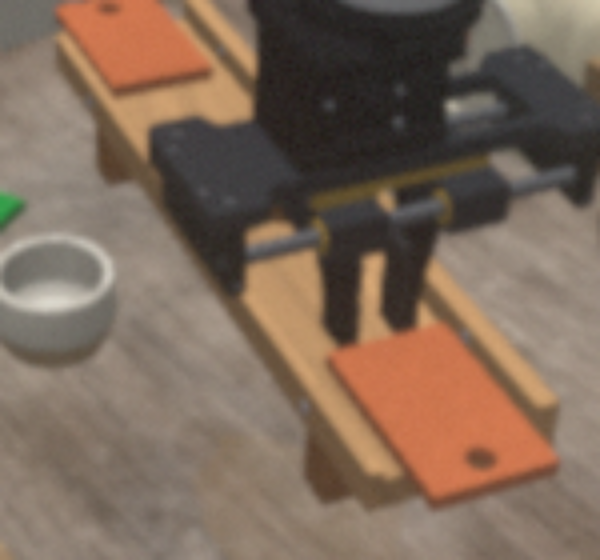

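The right plate's hole is already beyond the end. I push 2.5 mm more to match the left, then back off and lift.

Emit:
{"name": "apply_moves", "arguments": {"deltas": [{"x": -0.0015, "y": -0.006, "z": 0, "rx": 0, "ry": 0, "rz": 0, "jaw": 0.23}, {"x": -0.003, "y": -0.013, "z": 0, "rx": 0, "ry": 0, "rz": 0, "jaw": 0.23}, {"x": -0.003, "y": -0.013, "z": 0, "rx": 0, "ry": 0, "rz": 0, "jaw": 0.23}, {"x": -0.003, "y": -0.013, "z": 0, "rx": 0, "ry": 0, "rz": 0, "jaw": 0.23}]}}

```text
time_s: 9.65
eef_pos: [0.5109, -0.3222, 0.0635]
tool_rot: [0.003, 0.994, -0.108, 0.004]
wrist_force: [-0.1, -0.3, 0.5]
gripper_width: 0.0198
```

Emit:
{"name": "apply_moves", "arguments": {"deltas": [{"x": 0.008, "y": 0.036, "z": 0, "rx": 0, "ry": 0, "rz": 0, "jaw": 0.23}, {"x": 0.016, "y": 0.073, "z": 0, "rx": 0, "ry": 0, "rz": 0, "jaw": 0.23}, {"x": 0.016, "y": 0.073, "z": 0.1, "rx": 0, "ry": 0, "rz": 0, "jaw": 0.23}, {"x": 0.016, "y": 0.073, "z": 0.3, "rx": 0, "ry": 0, "rz": 0, "jaw": 0.23}, {"x": 0.016, "y": 0.073, "z": 0.5, "rx": 0, "ry": 0, "rz": 0, "jaw": 0.23}, {"x": 0.016, "y": 0.073, "z": 0.75, "rx": 0, "ry": 0, "rz": 0, "jaw": 0.23}, {"x": 0.016, "y": 0.073, "z": 0.75, "rx": 0, "ry": 0, "rz": 0, "jaw": 0.23}]}}

```text
time_s: 10.35
eef_pos: [0.518, -0.3098, 0.2209]
tool_rot: [0.007, 0.994, -0.108, 0.01]
wrist_force: [0.4, -0.9, 0.2]
gripper_width: 0.02
```

Emit:
{"name": "apply_moves", "arguments": {"deltas": [{"x": -0.1, "y": 0.24, "z": 0, "rx": 0, "ry": 0, "rz": 0, "jaw": 0.23}, {"x": -0.2, "y": 0.48, "z": 0, "rx": 0, "ry": 0, "rz": 0, "jaw": 0.23}, {"x": -0.3, "y": 0.72, "z": 0, "rx": 0, "ry": 0, "rz": 0, "jaw": 0.23}, {"x": -0.4, "y": 0.95, "z": 0, "rx": 0, "ry": 0, "rz": 0, "jaw": 0.23}, {"x": -0.4, "y": 0.95, "z": 0, "rx": 0, "ry": 0, "rz": 0, "jaw": 0.23}]}}

```text
time_s: 10.85
eef_pos: [0.4325, -0.1132, 0.2197]
tool_rot: [0.005, 0.994, -0.106, 0.006]
wrist_force: [0.2, -0.1, -0.1]
gripper_width: 0.0203
```

Emit:
{"name": "apply_moves", "arguments": {"deltas": [{"x": 0, "y": 0.24, "z": 0, "rx": 0, "ry": 0, "rz": 0, "jaw": 0.23}, {"x": 0, "y": 0.48, "z": 0, "rx": 0, "ry": 0, "rz": 0, "jaw": 0.23}, {"x": 0, "y": 0.72, "z": 0, "rx": 0, "ry": 0, "rz": 0, "jaw": 0.23}, {"x": 0, "y": 0.95, "z": 0, "rx": 0, "ry": 0, "rz": 0, "jaw": 0.23}, {"x": 0, "y": 0.95, "z": 0, "rx": 0, "ry": 0, "rz": 0, "jaw": 0.23}]}}

```text
time_s: 11.35
eef_pos: [0.4312, 0.082, 0.2194]
tool_rot: [0.004, 0.995, -0.102, 0.005]
wrist_force: [0.1, -0.7, 0.3]
gripper_width: 0.0197
```

```bash
python3 - <<'E'
from meas import *
f=grab('top','t8');g=grab('side','s8');s=bot.state();print(s['time_s'],s['eef_pos'],s['wrist_force'])
u=np.array([.2142,.9768]);v=np.array([u[1],-u[0]]);C=np.array([.5348,-.2087])
R,m=plates(f)
for r in R: d=np.array(r[0])-C;print(r,'local',d@v,d@u)
o=np.zeros((560,800,3),np.uint8);o[:260,:440]=cv2.resize(f['frame'][120:250,170:390],(440,260));o[:288,445:797]=cv2.resize(g['frame'][110:290,140:360],(352,288));cv2.imwrite('pics/m8.png',o[:290,:,::-1])
E
```

```text
11.45 [0.43229876 0.07796362 0.21945392] [0.06395079 0.64620843 0.00457058]
((0.5685517191886902, -0.03490990772843361), (0.09939249604940414, 0.05990547314286232), 77.64710235595703) local -0.0042571584610569995 0.17698778038108348
((0.5004094839096069, -0.38157063722610474), (0.10052569210529327, 0.060271937400102615), 77.63412475585938) local 0.0034362343767356373 -0.17622648698902132
```

View pics/m8.png

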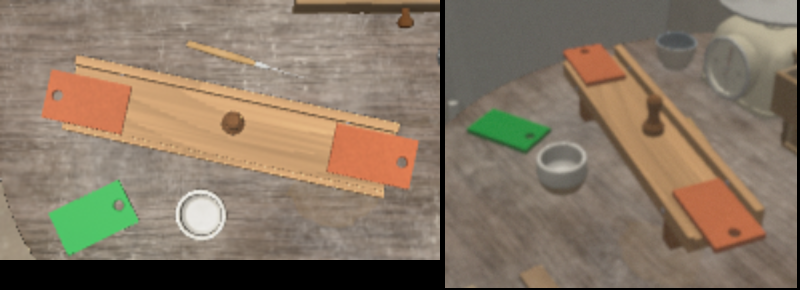

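Both plates lie flat and straight, with both holes past the board ends. I check that the stamp and cup have not moved, then hand in.

```bash
python3 - <<'E'
from h import *
a=load('top0')['frame'];b=load('t8')['frame']
for n,(x,y,r) in {'stamp':(287,181,10),'cup':(270,227,16)}.items():
    A,B=[cv2.cvtColor(i[y-r:y+r,x-r:x+r],cv2.COLOR_RGB2GRAY).astype(np.float32) for i in(a,b)]
    print(n,'shift px',cv2.phaseCorrelate(A,B),np.abs(A-B).mean())
bot.job_done()
E
```

```text
stamp shift px ((-0.013498288565712002, -0.03458625891335032), 1.0026467800140382) 8.7775
cup shift px ((-0.02129673023616263, -0.04274053818234336), 0.9804945822106674) 8.6953125
the job is handed in; nothing more can be done
```

I pushed both terracotta plates outward along the ledge with the fingertips, left first and then right. The job was handed in at about 11.5 s, with the arm clear of everything.

My last checks, in the ledge's own coordinates:

| | Left plate | Right plate |
|---|---|---|
| Plate centre | y = +177 mm | y = -176 mm |
| Inner edge of the hole past the board end | about 7 mm | about 6 mm |
| Plate still resting on the ledge | about 73 % | about 74 % |

- **Left plate:** the wrist and top views agreed on its position to about 1 mm.
- **Right plate:** its final position comes from the top view alone. The side view before the last 2.5 mm push already showed the hole clear, though that reading was rougher.
- **Lie of the plates:** both lie flat and line up with the ledge, with neither fence nor lip touched. I never lifted them.
- **Stamp and cup:** they shifted less than 0.05 pixel between the first and last top views, so they have not moved.
- **Forces:** wrist force readings stayed around 1 N.

The first move call was refused for missing keys and moved nothing. No check failed or disagreed.

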